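Unlock the medicine box and hold the key turned

TASK

Take the small key with the round head out of the wooden key block, leaving the square-headed key in its slot, and ease it down into the lock in the top of the grey medicine box: the pins are sticky, so wiggle it past them rather than forcing it, until its collar sits fully home on the lock. Then turn it clockwise (seen from above) a quarter turn, as far as it goes, so that the sprung drawer comes out, and finish while still holding the key home and turned against its return spring, because I can only push the drawer shut while you keep the bolt back. Do not knock the glass or the honey jar.

Things in the scene. Friction and masses are not known exactly. Their poses are not given: they have to be found in the camera images.
- round_key: the key to use: black round head, a disc 34 mm across, 9 thick, centred 28 mm above the origin; black neck 10.5 x 18; steel blade 28 long, 11 wide, 4 thick, toothed on both edges. Origin: centre of the collar (the neck's flat underside), resting on the block. z up along the key, y along the head's and blade's width, x across the flats. 40 to 85 g; works either way round (half turn about z)
- square_key: the other key, to stay in its slot: black squared head 38 wide, 32 tall, 9 mm thick, top 43 mm above the origin; blade 30 long and 13.8 mm wide, too wide for the lock. Origin and axes as for the round key
- key_block: wooden block, fixed, 50 (x) x 140 (y) x 38 mm high. Slots in its top at y = -44, 0, +44 mm, each 15.5 mm along y, 6.0 mm along x, 34 mm deep. The keys stand upright, heads along the block's y, one in the middle slot and one at +44, which in which varies. Origin: centre of the underside, z up
- medicine_box: light grey steel box, fixed, 170 deep (x) x 220 wide (y) x 95 mm high; drawer with a plain cross in its front (-x); lock in its top, midway across, 40 mm behind the front edge. Origin: centre of the underside, z up
- keyway (a point): centre of the keyway's mouth, on the lock's face, 98 mm above the worktop. Its frame turns with the lock: y along the slot, x across it, z up. Slot 12.6 x 5.0 mm, bevelled mouth, 28 mm deep. Sticky pins 6 to 15 mm down catch the teeth with 4 to 15 N; turning to and fro a few degrees helps. The last 4 mm also press a plunger (3 N); only with the collar within 1 mm of the face can the lock turn
- lock_plug (a joint): angle of the lock, rad: 0 locked, grows clockwise seen from above, firm stop at 1.57. A spring of 0.05 to 0.08 N m turns it back if the key is let go. The key has about 9 degrees of play in the slot, so it must turn that much farther than the lock. The bolt frees the drawer at about 1.15 rad
- drawer (a joint): how far the drawer stands out, m: 0 shut, 0.045 fully out. Once the bolt is back its own spring (1 N) pushes it out towards the box's -x within about a second
- tumbler: drinking glass, 76 mm across, 86 mm high, a bystander. Origin: centre of the underside
- honey_jar: jar with a metal lid, 60 mm across, 90 mm high, a bystander. Origin: centre of the underside

How it is judged:
On the way, in this order (a step that is already met when the one before it is completed fails the run):
1. the round-headed key is lifted out of the block in the fingers (z of round_key in the frame of key_block above 0.068 m and contact force between the fingers and round_key above 1 N), for 0.2 s.
2. the key is fully home in the lock, before the lock is turned (z of round_key in the frame of keyway below 0.0015 m and horizontal distance between round_key and keyway below 0.003 m and value of joint lock_plug below 0.3 rad), for 0.2 s.
3. the key is turned a quarter and the drawer springs out (value of joint lock_plug above 1.25 rad and value of joint drawer above 0.04 m), for 0.2 s.
At the end, for the whole second after the job is handed in: Key in the fingers (over 2 N), collar within 2 mm of the lock's face, within 3 mm of its axis and upright within 7 degrees; lock turned over 1.25 rad (72 degrees); drawer out by more than 40 mm; square key still in its slot, glass and jar where they stood (all of step 3 and z of round_key in the frame of keyway below 0.002 m and horizontal distance between round_key and keyway below 0.003 m and angle between round_key's own z axis and vertical below 0.12 rad and contact force between the fingers and round_key above 2 N and distance of square_key from where it was at the start of the episode below 0.012 m and distance of each of tumbler, honey_jar from where it was at the start of the episode below 0.02 m); the arm keeps its last pose, push and grip.
It fails at once if the key is forced or twisted hard while it is still more than 2 mm from home (contact force between round_key and medicine_box above 80 N and z of round_key in the frame of keyway above 0.002 m).
It fails at once if the square-headed key is disturbed (distance of square_key from where it was at the start of the episode above 0.012 m).
It fails at once if the glass is disturbed (distance of tumbler from where it was at the start of the episode above 0.02 m).
It fails at once if the honey jar is disturbed (distance of honey_jar from where it was at the start of the episode above 0.02 m).
It also fails if it takes over 59 s, if anything falls off the work surface, if the arm or the gripper's body presses on something with over 40 N, if the wrist force passes 120 N, or if a joint passes its speed limit or range.

ROBOT

A 7-joint arm with a two-finger parallel gripper is mounted at the origin on a cart in front of the work surface, level with it; the furniture and walls round the work are solid. World frame = base frame: x ahead of the robot, y to its left, z up, the work surface at z = 0. Lengths are in m, angles in rad, forces in N, time in s.
With the tool pointing down it reaches from about 0.425 to 0.925 m from the base axis. Payload 6.8 kg.
Tool frame: the origin (TCP) lies between the finger pads; the fingertips stand bot.nose_length ahead of it and the grasp point (between the pads) lies 6 mm ahead of it (bot.nose_length is the distance from the TCP to the fingertips, in m); z points along the fingers, y is the line along which they close (so a half turn about z gives the same grasp; the last joint's range is limited). The gripper opens to 85 mm and grips with 20 to 120 N. Pads are 22 mm wide; open, the fingers measure 114 mm over their backs; the gripper's body (76 mm by 85 mm) begins 54 mm behind the grasp point. The pads swing forward as they close: fully open they stand 13 mm farther back than shut.
Start: joints at [1.236, 0.477, 0.022, 1.555, -0.011, 1.109, -0.083], TCP at [0.152, -0.658, 0.256] pointing down, gripper open.
Joint ranges: [-2.96, 2.96], [-0.34, 2.1], [-1.41, 1.46], [0.24, 2.44], [-1.37, 4.51], [0.17, 1.92], [-2.96, 2.96]. Speed limits (rad/s): [2.39, 2.39, 3.14, 3.14, 3.14, 3.14, 3.14].

INTERFACE

Orientations are given as [roll, pitch, yaw] about the fixed x, y, z axes, in that order (R = Rz(yaw) Ry(pitch) Rx(roll)).
In Python, from bench import bot, camera, camera_model gives the robot as it stands.
- The arm moves only by the tool arm_command, never from a script. Its argument "motion" is a list of rows, each a list of 6 numbers: the shift along the world's x, y, z in m, then the turn, a rotation vector about the world's x, y, z in degrees. A call has 1 to 8 rows; each row is the pose to reach, as a shift and turn from the pose commanded when the call began; what a row does not reach only later rows make up. A row lasts 1/10 s, in which the tool goes at most 50 mm and 8.59 degrees, less where a joint would pass 70% of its speed; a pose out of reach is approached as far as the arm can. A call with a gripper value outside its range is refused whole. "grip" is the gripper command: -1 is fully open, 1 is shut, values between are in proportion, set as the call begins (left out, the last holds). The fingers move at their own pace and stop on an object; "squeeze" is the grip in N (left out, the last holds). Time passes only in rows, so rows that repeat a pose let the fingers close. It gives the time, the measured TCP pose, the force, the opening and the grip force at its end, in the units of the state.
- bot.sense(): the state, without advancing time (a new reading comes with each control period).
- camera(name): name is "side" or "top" or "wrist"; returns the picture (384x512x3 uint8, blue, green, red); there is no depth.
- camera_model(name): a dict with "vfov" (degrees; the focal length in pixels is half the picture's height over the tangent of half this angle, whatever the lens; pixels are square), "cx", "cy" (the principal point, pixels), "R" (3x3) and "t" (3): a world point X has camera coordinates R X + t. Camera axes: x right, y down, z forward; pixel columns grow to the right and rows downward; lengths in m; the calibration is good to about 2 mm. The wrist camera is an equidistant fisheye: a pixel r from the principal point sees the ray r / f radians off the axis. A picture is of the moment at which its call begins: read the wrist's pose just before it. camera_model takes no time and is no camera call; for the wrist camera it gives the pose at the moment of the call.
- bot.job_done(): hands the job in; it is judged then, once.
The state is a dict: "clock": time; "joint_pos": joint angles; "dq": joint speeds; "joint_efforts": joint torques, N m; "tcp_pos": TCP position; "orientation": TCP orientation; "wrist_force": force on the tool from outside, world axes, zero at the start; "wrist_torque": the same for the moment, N m; "opening": opening from 0.0 (shut) to 1.0 (fully open); "gripper_force": force on a finger pad.
Only numpy, scipy, OpenCV 4.12 (cv2) and the standard library are available. Lean on these libraries where they do the work, as an engineer would, in place of code of your own. Each camera call takes 0.05 s, during which the arm holds its last target. There are 200 camera calls.

## Working session

There is one attempt and no reset: what is moved stays moved. The work goes in short steps, Python scripts to look and compute and a tool call to move; the robot and the scene stay as the last step left them, time stands still between calls to the robot, and variables do not carry over. Pictures are saved under pics/ and viewed, at most 14 in all, crops included, and the job is handed in when it is done.

Besides the shell and the picture viewer there is one more tool, called after "Request:" as name([rows], argument=value, ...), one row to a line, values as JSON. arm_command: Moves the arm, as the interface text tells. Its arguments: {"type":"object","properties":{"motion":{"type":"array","items":{"type":"array","items":{"type":"number"}}},"grip":{"type":"number"},"squeeze":{"type":"number"}},"required":["motion"]}

```bash
mkdir -p pics; ls; python3 - <<'E'
from bench import bot,camera,camera_model
import cv2
s=bot.sense()
for k in s: print(k,s[k])
print(bot.nose_length)
a=camera("top");b=camera("side")
cv2.imwrite("pics/top.png",a);cv2.imwrite("pics/side.png",b)
for n in("top","side","wrist"):print(n,camera_model(n))
E
```

```text
pics
clock 0.0
joint_pos [ 1.2359199   0.47780096  0.02235691  1.55646822 -0.01151278  1.10931894
 -0.08308606]
dq [-8.05503926e-05 -1.08919469e-03 -1.80928658e-03 -1.42694289e-03
 -1.28314698e-03 -7.79325429e-04 -1.75808314e-03]
joint_efforts [-5.88177736e-04 -5.96454656e+01  1.60799492e+00 -2.81204689e+01
  1.25565694e-02  9.27569607e-03 -7.05232225e-06]
tcp_pos [ 0.15161974 -0.65717493  0.25531836]
orientation [-3.13973048e+00  1.35805263e-04  2.26790958e-01]
wrist_force [-0.24242817 -0.18574276 -0.24825201]
wrist_torque [-0.0259046  -0.00689495 -0.01218867]
gripper_force 0.0
opening 1.0033048563486664
0.025
top {'vfov': 52.65466901076084, 'cx': 259.82778007212255, 'cy': 184.8803570787325, 'R': array([[ 1.64516925e-02, -9.99864273e-01,  8.82223304e-04],
       [-9.91071392e-01, -1.64237640e-02, -1.32316874e-01],
       [ 1.32313404e-01,  1.30249024e-03, -9.91207076e-01]]), 't': array([0.05626303, 0.53495721, 1.18070704])}
side {'vfov': 56.18902999502912, 'cx': 258.95152666275453, 'cy': 188.18891453544066, 'R': array([[ 0.96051737, -0.27819201,  0.00394824],
       [-0.12835117, -0.45566132, -0.88085114],
       [ 0.24684481,  0.84556606, -0.47337689]]), 't': array([-0.46379235,  0.16574858,  0.75045031])}
wrist {'vfov': 65.70646984690485, 'cx': 254.78261474138287, 'cy': 185.52397768600426, 'R': array([[ 0.22542235, -0.97425969, -0.00167898],
       [-0.93391488, -0.21657761,  0.28442422],
       [-0.27746668, -0.06254755, -0.95869705]]), 't': array([-0.67369282, -0.03706045,  0.38087131])}
```

View pics/top.png

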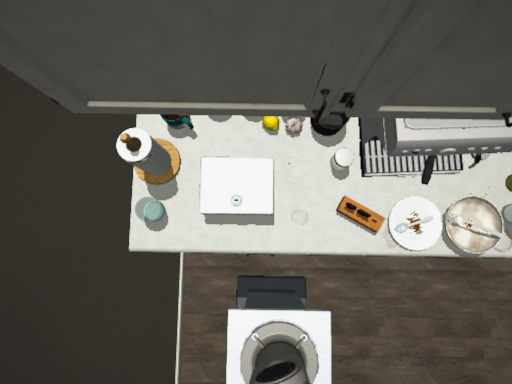

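View pics/side.png

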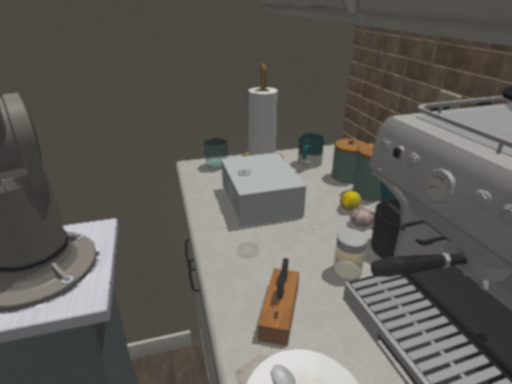

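The top view shows the box at (237,185) with its lock at (236,200). The key block is at (360,214), with keys at (351,208) and (363,213). The jar is at (344,159), and a clear glass seems to stand at (299,217). I'll zoom in to tell the keys apart.

```bash
cat > h.py <<'E'
import numpy as np, cv2
from bench import bot,camera,camera_model
def ray(m,u,v,fish=False):
    f=192/np.tan(np.radians(m["vfov"]/2)); x=(u-m["cx"])/f; y=(v-m["cy"])/f
    if fish:
        r=np.hypot(x,y); d=np.array([x*np.sin(r)/max(r,1e-9),y*np.sin(r)/max(r,1e-9),np.cos(r)])
    else: d=np.array([x,y,1.])
    R=np.array(m["R"]); return -R.T@m["t"], R.T@(d/np.linalg.norm(d))
def onz(m,u,v,z,fish=False):
    c,d=ray(m,u,v,fish); return c+d*(z-c[2])/d[2]
def proj(m,X,fish=False):
    f=192/np.tan(np.radians(m["vfov"]/2)); p=m["R"]@np.array(X)+m["t"]
    if fish:
        r=np.hypot(p[0],p[1]); th=np.arctan2(r,p[2]); return m["cx"]+f*th*p[0]/r, m["cy"]+f*th*p[1]/r
    return m["cx"]+f*p[0]/p[2], m["cy"]+f*p[1]/p[2]
E
python3 - <<'E'
from h import *
a=cv2.imread("pics/top.png");b=cv2.imread("pics/side.png")
m=camera_model("top");s=camera_model("side")
for n,u,v,z in[("lock",236,200,.098),("block",360,214,.038),("key+44",351,208,.07),("keymid",363,213,.07),("jar",344,159,.09),("glass",299,217,.08),("teal",154,210,.086)]:
    X=onz(m,u,v,z);print(n,X.round(3),np.round(proj(s,X)))
hsv=cv2.cvtColor(a,cv2.COLOR_BGR2HSV)
k=cv2.inRange(hsv,(5,120,80),(20,255,255));k[:, :320]=0
k[:,390:]=0
cs,_=cv2.findContours(k,0,2);c=max(cs,key=cv2.contourArea);r=cv2.minAreaRect(c);print(r)
bp=cv2.boxPoints(r);print([onz(m,*p,.038).round(4) for p in bp])
A=cv2.resize(a[140:260,200:400],(800,480),interpolation=cv2.INTER_CUBIC)
B=cv2.resize(b[230:350,210:390],(0,0),fx=4,fy=4,interpolation=cv2.INTER_CUBIC)
cv2.imwrite("pics/topc.png",A);cv2.imwrite("pics/sidec.png",B)
E
```

```text
lock [0.479 0.135 0.098] [243. 171.]
block [ 0.448 -0.247  0.038] [279. 294.]
key+44 [ 0.463 -0.212  0.07 ] [281. 266.]
keymid [ 0.449 -0.248  0.07 ] [280. 281.]
jar [ 0.61  -0.188  0.09 ] [349. 236.]
glass [ 0.433 -0.054  0.08 ] [244. 218.]
teal [0.447 0.379 0.086] [215. 144.]
((360.4881286621094, 213.7433319091797), (46.46586990356445, 16.178621292114258), 29.357751846313477)
[array([ 0.4608, -0.1733,  0.038 ]), array([ 0.5052, -0.1985,  0.038 ]), array([ 0.4364, -0.3229,  0.038 ]), array([ 0.3927, -0.2973,  0.038 ])]
```

View pics/topc.png

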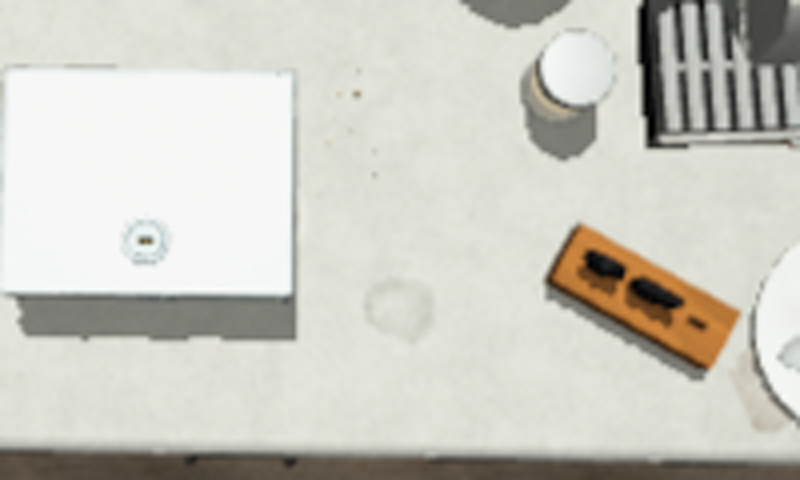

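View pics/sidec.png

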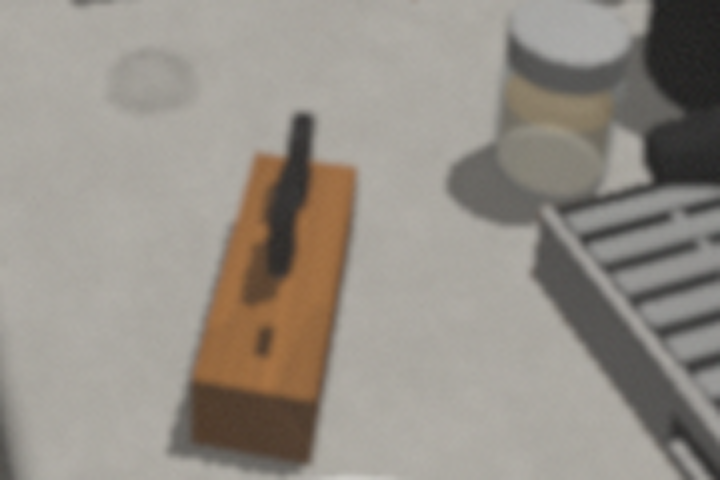

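The clear ring at (299,217) lies flat on the counter, so it is a stain. The real glass is the teal one at (154,210). It projects to (215,144) in the side view, which matches. The block measures 142 x 51 mm with yaw about -29°, also a match. I'll move over the keys for a wrist view.

Request:
arm_command([
  [0.31,0.44,-0.02,0,0,48],
  [0.31,0.44,-0.02,0,0,48],
  [0.31,0.44,-0.02,0,0,48],
  [0.31,0.44,-0.02,0,0,48],
  [0.31,0.44,-0.02,0,0,48],
  [0.31,0.44,-0.02,0,0,48],
  [0.31,0.44,-0.02,0,0,48],
  [0.31,0.44,-0.02,0,0,48],
])

```text
clock: 0.9
tcp_pos: [0.3825, -0.3292, 0.2413]
orientation: [-3.141, 0.0, 1.064]
wrist_force: [1.6, -1.4, -0.5]
opening: 1.0
gripper_force: 0.0
```

```bash
python3 - <<'E'
from h import *
s=bot.sense();print(s["clock"],s["tcp_pos"],s["orientation"],s["joint_pos"])
E
```

```text
0.9 [ 0.3825451  -0.32915551  0.24128238] [-3.14146439e+00  8.49315638e-05  1.06427450e+00] [ 0.86545481  0.2338835  -0.32170886  1.95478056  0.08927661  0.96651794
 -0.00541148]
```

Request:
arm_command([
  [0.04,0.055,0,0,0,0],
  [0.08,0.11,0,0,0,0],
  [0.08,0.11,0,0,0,0],
  [0.08,0.11,0,0,0,0],
  [0.08,0.11,0,0,0,0],
  [0.08,0.11,0,0,0,0],
])

```text
clock: 1.5
tcp_pos: [0.4611, -0.2221, 0.2411]
orientation: [-3.141, 0.001, 1.063]
wrist_force: [0.2, -1.1, 0.3]
opening: 1.003
gripper_force: 0.0
```

```bash
python3 - <<'E'
from h import *
s=bot.sense();m=camera_model("wrist");a=camera("wrist");cv2.imwrite("pics/w1.png",a)
import pickle;pickle.dump(m,open("w1.pkl","wb"))
print(s["clock"],s["tcp_pos"],s["orientation"],s["joint_pos"])
for y,z in[(-.044,.038),(0,.081),(.044,.081)]:
    print(np.round(proj(m,(.4488+.484*y,-.248+.875*y,z),True)))
E
```

```text
1.5 [ 0.46106024 -0.22212765  0.24109449] [-3.14074985e+00  7.79862991e-04  1.06273001e+00] [ 0.66665283  0.25408381 -0.39666759  1.93511062  0.11823721  0.97563769
 -0.29318438]
[256. 226.]
[256. 204.]
[256. 160.]
```

View pics/w1.png

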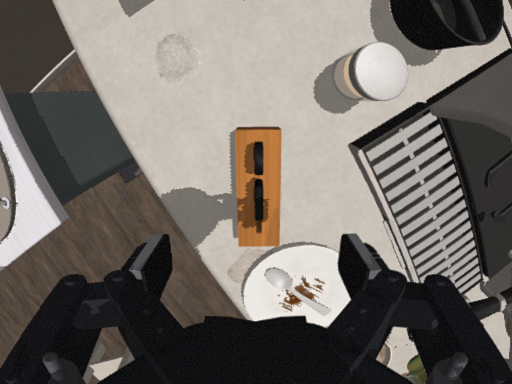

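```bash
python3 - <<'E'
from h import *
import pickle;m=pickle.load(open("w1.pkl","rb"));a=cv2.imread("pics/w1.png")
cv2.imwrite("pics/w1c.png",cv2.resize(a[115:255,200:300],(0,0),fx=4.2,fy=4.2,interpolation=cv2.INTER_CUBIC))
g=a.max(2);k=(g<60).astype(np.uint8)
n,l,st,ce=cv2.connectedComponentsWithStats(k[120:250,230:285])
print([(s+[230,120,0,0,0]).tolist() for s in st[1:] if s[4]>20])
# predicted row extents of each head hypothesis
t=np.linspace(0,2*np.pi,60)
R=np.c_[17*np.cos(t),28+17*np.sin(t)];S=np.array([[-19,11],[19,11],[19,43],[-19,43]])
for y0 in(0,.044):
    for nm,H in(("round",R),("square",S)):
        P=[]
        for x in(-.0045,.0045):
            for p in H:
                y=y0+p[0]/1e3; P.append(proj(m,(.4488+.484*y+.875*x,-.248+.875*y-.484*x,.038+p[1]/1e3),True))
        P=np.array(P);print(y0,nm,P.min(0).round(1),P.max(0).round(1))
hsv=cv2.cvtColor(a,cv2.COLOR_BGR2HSV);k=cv2.inRange(hsv,(5,120,80),(20,255,255));k[:,:225]=0;k[:,290:]=0;k[255:]=0
cs,_=cv2.findContours(k,0,2);r=cv2.minAreaRect(max(cs,key=cv2.contourArea))
P=[onz(m,*p,.038,True)[:2] for p in cv2.boxPoints(r)];print(np.round(P,4),np.mean(P,0))
E
```

```text
[[254, 142, 9, 33, 278], [254, 179, 10, 42, 342]]
0 round [251.8 182.5] [260.9 215. ]
0 square [251.8 177. ] [261.  221.1]
0.044 round [251.6 140.5] [261.1 174.2]
0.044 square [251.6 136.6] [261.1 179.5]
[[ 0.4638 -0.1737]
 [ 0.5064 -0.1973]
 [ 0.4404 -0.3232]
 [ 0.3924 -0.2964]] [ 0.45073974 -0.24764053]
```

View pics/w1c.png

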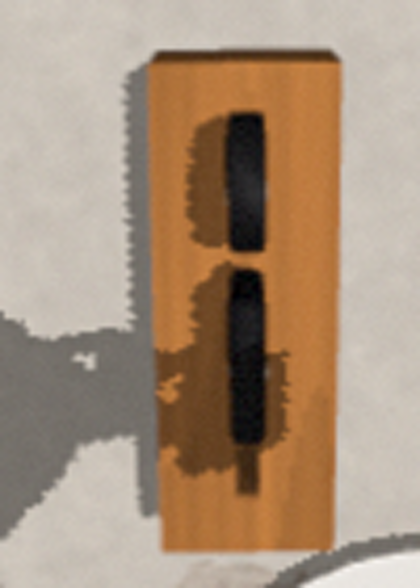

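The blob extents fit only one way. The square key in the middle slot is 42 px long and the round key at +44 is 33 px. I'll descend to hover and refine.

Request:
arm_command([
  [0.0105,0.0115,-0.045,0,0,0],
  [0.0105,0.0115,-0.091,0,0,0],
  [0.0105,0.0115,-0.091,0,0,0],
  [0.0105,0.0115,-0.091,0,0,0],
  [0.0105,0.0115,-0.091,0,0,0],
])

```text
clock: 2.05
tcp_pos: [0.4735, -0.2107, 0.1526]
orientation: [3.138, -0.0, 1.063]
wrist_force: [-0.7, -0.1, -0.0]
opening: 1.002
gripper_force: 0.0
```

```bash
python3 - <<'E'
from h import *
s=bot.sense();m=camera_model("wrist");a=camera("wrist");cv2.imwrite("pics/w2.png",a)
import pickle;pickle.dump(m,open("w2.pkl","wb"))
T=s["tcp_pos"];print(s["clock"],T,s["orientation"])
k=(a.max(2)<60).astype(np.uint8);k[300:]=0;k[:,:200]=0;k[:,320:]=0
n,l,st,ce=cv2.connectedComponentsWithStats(k)
for s_ in [s_ for s_ in st[1:] if s_[4]>60]: print(s_)
hsv=cv2.cvtColor(a,cv2.COLOR_BGR2HSV);k=cv2.inRange(hsv,(5,120,80),(20,255,255))
n,l,st,ce=cv2.connectedComponentsWithStats(k);i=1+st[1:,4].argmax();print(st[i])
yaw=s["orientation"][2]
# tool axis line (fingers' mid) projected
for z in(.083,.066,.05): print(z,np.round(proj(m,(T[0],T[1],z),True),1))
# predicted round key extents at nominal
t=np.linspace(0,2*np.pi,60);P=[]
for x in(-.0045,.0045):
    for q in t:
        y=.017*np.cos(q);P.append(proj(m,(.4715+.484*y+.875*x,-.2105+.875*y-.484*x,.066+.017*np.sin(q)),True))
P=np.array(P);print(P.min(0),P.max(0))
E
```

```text
2.05 [ 0.47354172 -0.21069355  0.15261246] [ 3.13835097e+00 -1.44731466e-04  1.06299798e+00]
[ 245  181   14  104 1168]
[ 221  159   62  144 6743]
0.083 [253.9 209.9]
0.066 [253.9 201.5]
0.05 [253.9 194.7]
[244.48293636 179.42239837] [257.76594281 225.65911733]
```

View pics/w2.png

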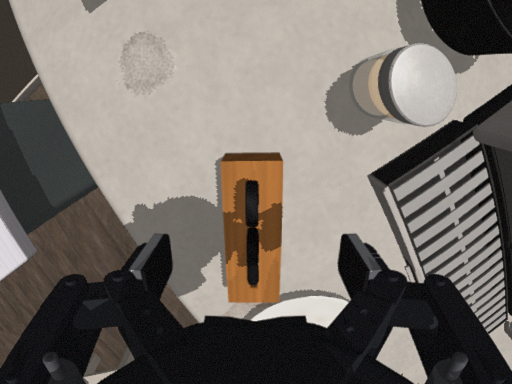

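The keys are at columns 245-258 and the tool axis is at 254, so the tool must shift about 1 mm. The fingers straddle the round key. Next I'll descend.

Request:
arm_command([
  [-0.0015,-0.0005,-0.04,0,0,0],
  [-0.0015,-0.0005,-0.07,0,0,0],
  [-0.0015,-0.0005,-0.08,0,0,0],
  [-0.0015,-0.0005,-0.08,0,0,0],
  [-0.0015,-0.0005,-0.08,0,0,0],
])

```text
clock: 2.6
tcp_pos: [0.4723, -0.2104, 0.0721]
orientation: [3.139, -0.0, 1.064]
wrist_force: [-0.2, 1.1, 0.5]
opening: 0.996
gripper_force: 0.0
```

Request:
arm_command([
  [0,0,0,0,0,0],
  [0,0,0,0,0,0],
  [0,0,0,0,0,0],
  [0,0,0,0,0,0],
  [0,0,0,0,0,0],
  [0,0,0,0,0,0],
  [0,0,0,0,0,0],
  [0,0,0,0,0,0],
], grip=1, squeeze=70)

```text
clock: 3.4
tcp_pos: [0.4711, -0.21, 0.0707]
orientation: [3.141, 0.0, 1.065]
wrist_force: [-0.4, 0.2, 5.6]
opening: 0.095
gripper_force: 69.8
```

Request:
arm_command([
  [0,0,0,0,0,0],
  [0,0,0,0,0,0],
  [0,0,0,0,0,0],
  [0,0,0,0,0,0],
])

```text
clock: 3.8
tcp_pos: [0.4711, -0.21, 0.0707]
orientation: [3.141, 0.0, 1.065]
wrist_force: [-0.9, 0.2, 4.6]
opening: 0.092
gripper_force: 69.8
```

Gripped. I'll lift it straight out.

Request:
arm_command([
  [0,0,0.01,0,0,0],
  [0,0,0.03,0,0,0],
  [0,0,0.06,0,0,0],
  [0,0,0.09,0,0,0],
  [0,0,0.13,0,0,0],
  [0,0,0.13,0,0,0],
  [0,0,0.13,0,0,0],
])

```text
clock: 4.5
tcp_pos: [0.4712, -0.2101, 0.2014]
orientation: [3.14, 0.0, 1.064]
wrist_force: [-0.5, 0.7, -0.7]
opening: 0.093
gripper_force: 69.4
```

```bash
python3 - <<'E'
from h import *
s=bot.sense();print(s["tcp_pos"],s["orientation"],s["wrist_force"],s["opening"],s["gripper_force"])
a=camera("top");cv2.imwrite("pics/t2.png",a);a=cv2.imread("pics/top.png");b=camera("side");cv2.imwrite("pics/s2.png",b);w=camera("wrist");cv2.imwrite("pics/w3.png",w)
# box top + lock from the first top view
m=camera_model("top");g=a.min(2)
k=(g>236).astype(np.uint8);k[:,:190]=0;k[:,285:]=0;k[:145]=0;k[235:]=0
cs,_=cv2.findContours(k,0,2);c=max(cs,key=cv2.contourArea);r=cv2.minAreaRect(c);print(r)
P=[onz(m,*p,.095)[:2] for p in cv2.boxPoints(r)];print(np.round(P,4),np.mean(P,0))
print(a[192:209,228:246].min(2))
cv2.imwrite("pics/c.png",np.hstack([cv2.resize(b[200:340,220:340],(360,420),interpolation=2),cv2.resize(w[150:384,150:350],(360,420),interpolation=2)]))
E
```

```text
[ 0.47120751 -0.21011848  0.20139236] [3.13967165e+00 3.34323302e-05 1.06436262e+00] [-0.47113943  0.72707786 -0.69288377] 0.09341966463877445 69.3884414434433
((236.0, 185.0), (54.0, 72.0), 90.0)
[[0.6046 0.2462]
 [0.6082 0.0297]
 [0.4458 0.0277]
 [0.4423 0.2403]] [0.52523384 0.13599971]
[[246 246 246 246 246 247 246 246 246 246 246 246 247 246 246 246 246 246]
 [247 246 247 246 247 246 246 247 240 244 246 246 246 246 247 246 246 246]
 [246 247 246 246 246 238 236 241 237 240 239 238 244 246 246 246 246 246]
 [246 246 246 236 238 232 204 200 218 206 203 229 230 242 246 246 246 246]
 [246 246 246 231 218 210 214 218 226 220 216 204 223 228 242 246 246 246]
 [246 246 242 233 196 213 234 236 236 236 237 208 211 221 241 246 246 246]
 [246 246 229 214 205 230 228 220 220 220 236 234 199 218 229 242 246 246]
 [246 246 231 202 224 234 197 144 145 144 204 233 205 220 226 241 246 246]
 [246 246 234 211 230 236 175  77  83  82 187 232 195 216 227 241 246 246]
 [246 246 230 224 226 233 227 209 217 214 232 229 188 207 235 245 246 246]
 [246 246 228 227 220 232 236 236 234 236 240 207 206 196 236 246 246 246]
 [246 246 241 218 227 215 187 207 218 221 204 208 206 225 242 246 246 246]
 [246 246 246 238 227 210 213 209 205 226 219 210 199 237 246 246 246 246]
 [245 246 246 246 240 198 183 183 181 192 183 223 236 244 246 246 246 246]
 [245 246 246 246 246 235 227 230 232 231 227 241 246 246 246 246 246 246]
 [246 246 246 246 246 246 246 246 246 246 246 246 246 246 246 246 246 246]
 [246 246 246 246 246 246 246 246 246 246 246 246 246 246 246 246 246 246]]
```

View pics/c.png

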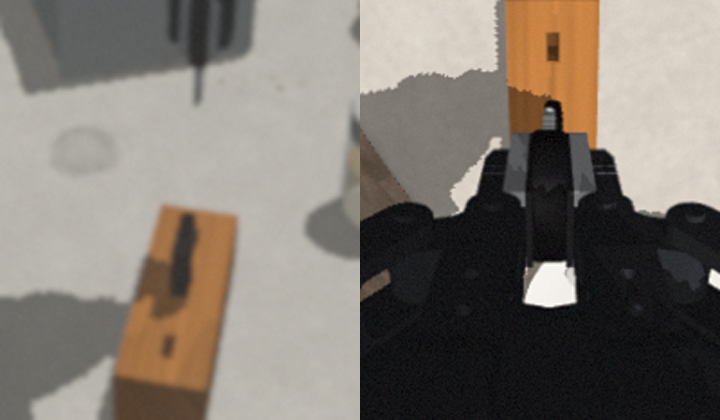

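```bash
python3 - <<'E'
from h import *
a=cv2.imread("pics/top.png").astype(float);m=camera_model("top")
g=a.min(2)
print("lock top",onz(m,236.0,199.6,.098))
# subpixel edges of box top: left/right columns where g crosses 235 per row; front edge rows per column
def cross(line,i0,lev=238):
    for i in range(i0,len(line)-1):
        if line[i]>=lev>line[i+1]: return i+(line[i]-lev)/(line[i]-line[i+1])
F=[(u,cross(g[:,u],205)) for u in range(206,268,3)]
L=[(511-cross(g[v,::-1],511-225),v) for v in range(163,210,3)]
Rr=[(cross(g[v,:],255),v) for v in range(163,210,3)]
for n,E in(("front",F),("left",L),("right",Rr)):
    E=[e for e in E if None not in e]
    P=np.array([onz(m,*e,.095)[:2] for e in E]);d=P-P.mean(0);v=np.linalg.svd(d)[2][0]
    print(n,P.mean(0),"dir deg",np.degrees(np.arctan2(v[1],v[0])),"rms",np.std(d@[-v[1],v[0]]))
b=cv2.imread("pics/side.png");s=camera_model("side");print(np.round(proj(s,onz(m,236.0,199.6,.098)),1))
print(b[164:180,236:252].max(2))
E
```

```text
lock top [0.48054342 0.13472996 0.098     ]
front [0.44401963 0.1340119 ] dir deg 90.60107223646382 rms 0.00018477153833898732
left [0.52144696 0.24026706] dir deg -179.72130553945266 rms 0.0003347250379011387
right [0.52493796 0.02959095] dir deg 179.78828529103492 rms 0.0002361859863275454
[243.9 171.4]
[[179 179 180 180 180 178 180 178 179 179 180 180 179 179 180 179]
 [179 179 180 179 179 179 181 180 179 180 179 178 181 179 179 180]
 [180 180 180 180 179 178 179 179 180 180 180 180 180 179 179 179]
 [180 178 179 180 178 180 178 178 178 178 179 179 179 179 180 179]
 [179 179 178 176 178 178 175 174 176 175 175 177 179 179 178 178]
 [178 177 173 170 170 168 165 162 165 169 169 168 171 174 177 179]
 [178 174 163 162 161 160 152 144 148 157 161 161 161 165 173 176]
 [179 169 158 152 154 157 145 130 129 146 159 158 153 156 166 175]
 [176 166 154 147 150 156 149 135 133 146 160 159 150 151 163 172]
 [174 164 148 143 144 151 150 144 141 147 154 156 151 149 159 172]
 [175 164 150 139 137 140 139 138 138 140 145 151 152 154 164 174]
 [178 174 163 154 147 145 144 140 143 145 151 154 159 165 173 179]
 [179 179 175 172 169 168 163 162 163 166 169 172 172 175 178 180]
 [178 178 179 180 178 178 178 176 176 177 179 179 180 179 179 181]
 [180 180 179 180 181 179 179 178 180 179 179 179 178 180 179 179]
 [180 179 180 180 180 179 179 180 179 180 180 180 180 180 180 180]]
```

Request:
arm_command([
  [0,0.04,0,0,0,4],
  [0,0.08,0,0,0,8],
  [0.004,0.12,0,0,0,12],
  [0.008,0.16,0,0,0,16],
  [0.008,0.2,0,0,0,20],
  [0.008,0.24,0,0,0,24],
  [0.008,0.285,0,0,0,29],
  [0.008,0.285,0,0,0,29],
])

```text
clock: 5.45
tcp_pos: [0.4779, 0.0819, 0.2]
orientation: [-3.141, -0.004, 1.582]
wrist_force: [0.3, 0.3, -0.5]
opening: 0.093
gripper_force: 69.4
```

Request:
arm_command([
  [0,0,0,0,0,0],
  [0,0,0,0,0,0],
  [0,0,0,0,0,0],
])

```text
clock: 5.75
tcp_pos: [0.4788, 0.0735, 0.1999]
orientation: [-3.14, 0.001, 1.568]
wrist_force: [-0.6, -0.3, -1.0]
opening: 0.091
gripper_force: 69.4
```

```bash
python3 - <<'E'
from h import *
import pickle
s=bot.sense();m=camera_model("wrist");a=camera("wrist");cv2.imwrite("pics/w4.png",a);pickle.dump((m,s),open("w4.pkl","wb"))
print(s["clock"],s["tcp_pos"],s["orientation"],s["wrist_force"])
print(np.round(proj(m,(.479,.135,.098),True)))
cv2.imwrite("pics/w4c.png",cv2.resize(a[90:290,130:380],(750,600),interpolation=2))
E
```

```text
5.75 [0.47882147 0.07347282 0.19987807] [-3.14040757e+00  6.42815509e-04  1.56804112e+00] [-0.59242585 -0.27605936 -1.01955177]
[254. 115.]
```

View pics/w4c.png

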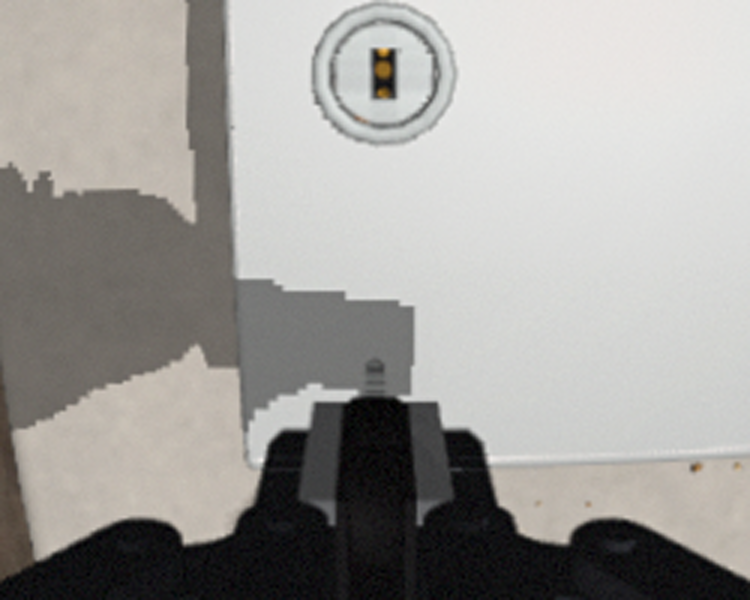

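The slot centre is at image pixel (258,114.7), and the blade tip's centreline is at column 254.7. I'll compute both and compare.

```bash
python3 - <<'E'
from h import *
import pickle
m,s=pickle.load(open("w4.pkl","rb"));a=cv2.imread("pics/w4.png");T=s["tcp_pos"]
sub=a[100:130,245:272].astype(float);sat=sub.max(2)-sub.min(2);k=((sat>50)|(sub.max(2)<100)).astype(np.uint8)
n,l,st,ce=cv2.connectedComponentsWithStats(k);i=1+st[1:,4].argmax();c=ce[i]+[245,100];print(st[i],c)
ys,xs=np.where(l==i);print("slot tilt px:",[ (y,xs[ys==y].mean().round(2)) for y in sorted(set(ys))])
for p in ((c[0],100+ys.min()-.5),(c[0],100+ys.max()+.5)): print(onz(m,*p,.098,True))
print("slot",onz(m,*c,.098,True))
zt=T[2]-.0607
print("tip pred (far end/near)",[np.round(proj(m,(T[0],T[1]+d,zt),True),1) for d in(.0055,0)])
print(a[205:224,246:264].max(2))
E
```

```text
[  9   6   8  17 128] [257.5546875 114.0078125]
slot tilt px: [(np.int64(6), np.float64(12.5)), (np.int64(7), np.float64(12.5)), (np.int64(8), np.float64(12.5)), (np.int64(9), np.float64(12.5)), (np.int64(10), np.float64(12.5)), (np.int64(11), np.float64(12.5)), (np.int64(12), np.float64(12.5)), (np.int64(13), np.float64(12.5)), (np.int64(14), np.float64(12.5)), (np.int64(15), np.float64(12.5)), (np.int64(16), np.float64(12.5)), (np.int64(17), np.float64(12.5)), (np.int64(18), np.float64(12.5)), (np.int64(19), np.float64(12.5)), (np.int64(20), np.float64(12.5)), (np.int64(21), np.float64(13.0)), (np.int64(22), np.float64(13.2))]
[0.48165955 0.14211137 0.098     ]
[0.48164601 0.12944354 0.098     ]
slot [0.48165222 0.13578041 0.098     ]
tip pred (far end/near) [array([253.7, 206.4]), array([253.7, 214.3])]
[[119 118 117 119 116 119 117 117 119 120 118 120 119 119 117 120 117 121]
 [119 118 116 116 117 117 117 120 118 117 116 119 117 116 119 117 117 118]
 [117 117 119 119 117 118 117 119 119 116 119 118 119 116 116 118 118 118]
 [116 119 117 118 116 115 120 119 117 116 119 117 119 116
[... 443 characters left out ...]
109 118 115 116 114 120]
 [120 118 117 120 118 113 101 101  98 100 101  99 110 116 117 116 116 118]
 [116 117 117 118 120 116 107 101 102 101 101 104 114 116 118 116 117 115]
 [119 116 116 116 115 108  91  83  86  87  87  84 102 115 116 120 116 119]
 [117 117 115 117 119 111 103 101 100  99 100 101 110 114 115 117 117 116]
 [138 139 140 124 116 111 110 109 109 109 110 110 115 116 118 116 118 118]
 [203 204 203 156 118 103  87  84  81  83  84  83 101 113 116 116 118 115]
 [207 199 193 147 111  96  91  85  86  86  85  88 100 107 112 112 122 140]
 [192 145 109  82  57  46  36  35  36  39  39  40  55  61  59  68 129 181]
 [127  51  24  19  14  13  15  12  11   9   9  10  11  19  17  14  47 108]]
```

Request:
arm_command([
  [0.002,0.03,0,0,0,0.3],
  [0.002,0.063,0,0,0,0.3],
  [0.002,0.063,-0.02,0,0,0.3],
  [0.002,0.063,-0.035,0,0,0.3],
  [0.002,0.063,-0.036,0,0,0.3],
  [0.002,0.063,-0.036,0,0,0.3],
  [0.002,0.063,-0.036,0,0,0.3],
])

```text
clock: 6.5
tcp_pos: [0.4815, 0.1373, 0.1649]
orientation: [3.141, 0.0, 1.574]
wrist_force: [0.6, 0.1, -0.7]
opening: 0.101
gripper_force: 69.4
```

```bash
python3 - <<'E'
from h import *
s=bot.sense();m=camera_model("wrist");a=camera("wrist");b=camera("side");cv2.imwrite("pics/w5.png",a);cv2.imwrite("pics/s5.png",b)
T=s["tcp_pos"];print(s["clock"],T,s["orientation"],s["wrist_force"])
print(proj(m,(T[0],T[1],T[2]-.0607),True),proj(m,(.481,.1355,.098),True))
sm=camera_model("side");print(proj(sm,(.481,.1355,.098)))
A=cv2.resize(a[170:240,215:300],(510,420),interpolation=2);B=cv2.resize(b[135:195,222:265],(301,420),interpolation=2)
cv2.imwrite("pics/c5.png",np.hstack([A,B[:,:290]]))
E
```

```text
6.5 [0.48146883 0.13732911 0.16488475] [3.14101938e+00 9.44717587e-05 1.57440633e+00] [ 0.60120601  0.09396678 -0.71601987]
(np.float64(253.56293360284695), np.float64(214.37480520207419)) (np.float64(252.88856611330672), np.float64(213.43705176103046))
(np.float64(243.9521021548221), np.float64(171.28546842146199))
```

View pics/c5.png

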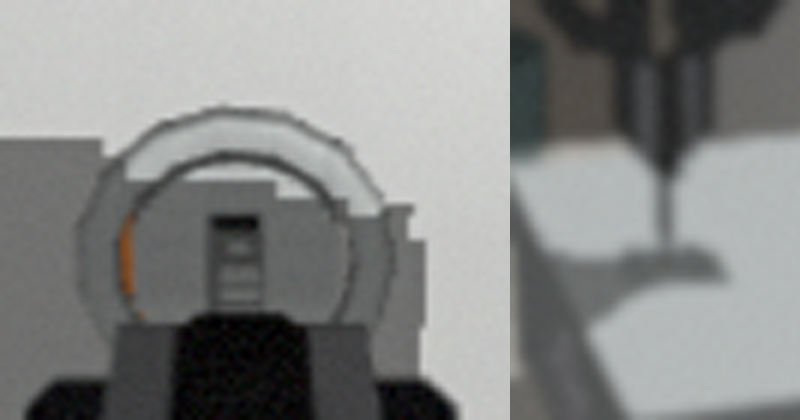

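The crop shows the blade flush with the slot's right side, about 0.5 mm too far +x, and about 1 mm too far +y. I'll correct that and ease into the mouth.

Request:
arm_command([
  [-0.0005,-0.001,-0.001,0,0,0],
  [-0.0005,-0.001,-0.003,0,0,0],
  [-0.0005,-0.001,-0.005,0,0,0],
  [-0.0005,-0.001,-0.007,0,0,0],
  [-0.0005,-0.001,-0.009,0,0,0],
  [-0.0005,-0.001,-0.009,0,0,0],
  [-0.0005,-0.001,-0.009,0,0,0],
])

```text
clock: 7.3
tcp_pos: [0.4805, 0.1371, 0.1554]
orientation: [-3.141, -0.0, 1.576]
wrist_force: [0.1, 0.2, -0.8]
opening: 0.089
gripper_force: 69.4
```

Inside the mouth with no contact force. Now down with wiggling.

Request:
arm_command([
  [0,0,-0.002,0,0,0],
  [0,0,-0.003,0,0,3],
  [0,0,-0.004,0,0,-3],
  [0,0,-0.005,0,0,3],
  [0,0,-0.006,0,0,-3],
  [0,0,-0.007,0,0,3],
  [0,0,-0.008,0,0,-3],
  [0,0,-0.008,0,0,0],
])

```text
clock: 8.1
tcp_pos: [0.4806, 0.1366, 0.1473]
orientation: [3.142, 0.001, 1.574]
wrist_force: [0.4, -0.7, 0.2]
opening: 0.098
gripper_force: 69.4
```

Request:
arm_command([
  [0,0,-0.001,0,0,3],
  [0,0,-0.002,0,0,-3],
  [0,0,-0.003,0,0,3],
  [0,0,-0.004,0,0,-3],
  [0,0,-0.005,0,0,3],
  [0,0,-0.006,0,0,-3],
  [0,0,-0.007,0,0,3],
  [0,0,-0.007,0,0,0],
])

```text
clock: 8.9
tcp_pos: [0.4808, 0.1365, 0.1404]
orientation: [3.141, 0.001, 1.577]
wrist_force: [0.9, -1.4, -0.0]
opening: 0.093
gripper_force: 69.4
```

Request:
arm_command([
  [0,0,-0.001,0,0,3],
  [0,0,-0.002,0,0,-3],
  [0,0,-0.003,0,0,3],
  [0,0,-0.004,0,0,-3],
  [0,0,-0.005,0,0,2],
  [0,0,-0.006,0,0,-2],
  [0,0,-0.007,0,0,0],
  [0,0,-0.007,0,0,0],
])

```text
clock: 9.7
tcp_pos: [0.4811, 0.1363, 0.1336]
orientation: [3.141, 0.001, 1.576]
wrist_force: [1.4, -3.0, -0.5]
opening: 0.093
gripper_force: 69.3
```

Request:
arm_command([
  [0,-0.0005,-0.001,0,0,0],
  [0,-0.0005,-0.002,0,0,1],
  [0,-0.0005,-0.003,0,0,-1],
  [0,-0.0005,-0.0035,0,0,0],
  [0,-0.0005,-0.0035,0,0,0],
])

```text
clock: 10.2
tcp_pos: [0.4809, 0.1366, 0.1306]
orientation: [3.141, 0.0, 1.577]
wrist_force: [-0.5, -2.4, 8.0]
opening: 0.093
gripper_force: 70.7
```

Request:
arm_command([
  [0,0,-0.0005,0,0,1],
  [0,0,-0.001,0,0,-1],
  [0,0,-0.001,0,0,0],
  [0,0,-0.001,0,0,0],
])

```text
clock: 10.6
tcp_pos: [0.4811, 0.1366, 0.1305]
orientation: [3.14, 0.001, 1.577]
wrist_force: [-3.8, -4.6, 17.9]
opening: 0.097
gripper_force: 72.0
```

```bash
python3 - <<'E'
from h import *
a=camera("side");cv2.imwrite("pics/s6.png",a)
w=camera("wrist");m=camera_model("wrist");cv2.imwrite("pics/w6.png",w)
s=bot.sense();print(s["tcp_pos"],s["wrist_force"],s["wrist_torque"])
A=cv2.resize(a[135:195,215:272],(399,420),interpolation=2);B=cv2.resize(w[170:240,220:286],(396,420),interpolation=2)
cv2.imwrite("pics/c6.png",np.hstack([A,B]))
E
```

```text
[0.48110147 0.13669376 0.13047804] [-3.48878493 -3.64737382 18.46601174] [-0.99478404  0.78293031  0.0632464 ]
```

View pics/c6.png

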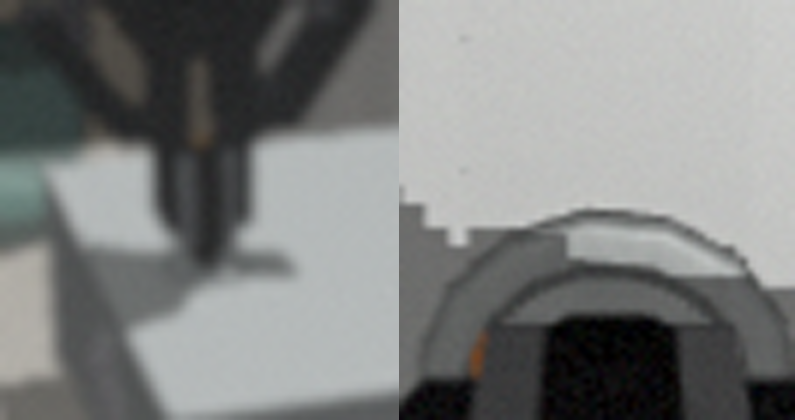

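At a firm stop with the collar on the lock: 18 N, TCP z 0.1305 against 0.1307 predicted. Now I'll turn clockwise, letting the TCP orbit the ~1 mm grasp offset.

Request:
arm_command([
  [0.0002,0,0,0,0,-7],
  [0.0003,-0.0001,0,0,0,-14],
  [0.0004,-0.0001,0,0,0,-21],
  [0.0006,-0.0001,0,0,0,-28],
  [0.0007,-0.0002,0,0,0,-35],
  [0.0008,-0.0003,0,0,0,-42],
  [0.0009,-0.0004,0,0,0,-49],
  [0.0009,-0.0004,0,0,0,-49],
])

```text
clock: 11.5
tcp_pos: [0.4821, 0.1363, 0.1305]
orientation: [3.14, -0.001, 0.718]
wrist_force: [-2.0, -4.4, 17.2]
opening: 0.094
gripper_force: 71.9
```

```bash
python3 - <<'E'
from h import *
s=bot.sense();print(s["tcp_pos"],s["wrist_force"],s["wrist_torque"],s["joint_pos"])
E
```

```text
[0.48206524 0.13625109 0.130496  ] [-1.97252214 -4.42178424 17.24778514] [-0.92057224  0.72943896 -0.007033  ] [-0.0596486   0.39293032 -0.41119175  2.05592754  0.23235337  0.73477436
 -1.46917308]
```

Request:
arm_command([
  [0.0001,-0.0002,0,0,0,-7],
  [0.0002,-0.0003,0,0,0,-14],
  [0.0002,-0.0004,0,0,0,-21],
  [0.0003,-0.0005,0,0,0,-28],
  [0.0003,-0.0006,0,0,0,-35],
  [0.0003,-0.0007,0,0,0,-42],
  [0.0003,-0.0008,0,0,0,-47],
  [0.0003,-0.0008,0,0,0,-47],
])

```text
clock: 12.3
tcp_pos: [0.4824, 0.1351, 0.1305]
orientation: [3.141, -0.002, -0.102]
wrist_force: [-1.4, -3.9, 17.9]
opening: 0.09
gripper_force: 71.9
```

```bash
python3 - <<'E'
from h import *
s=bot.sense();print(s["tcp_pos"],s["wrist_force"],s["wrist_torque"],s["joint_pos"])
E
```

```text
[0.48240213 0.13514854 0.13047886] [-1.36557427 -3.89152121 17.90073385] [-1.17793231  0.65744369  0.03229082] [-0.21173461  0.37249717 -0.22434245  2.06603492  0.12583696  0.71429834
 -2.18885998]
```

Request:
arm_command([
  [0,0,0,0,0,-2],
  [0,0,0,0,0,-4],
  [0,0,0,0,0,-4],
  [0,0,0,0,0,-4],
  [0,0,0,0,0,-4],
  [0,0,0,0,0,-4],
  [0,0,0,0,0,-4],
  [0,0,0,0,0,-4],
])

```text
clock: 13.1
tcp_pos: [0.4824, 0.1351, 0.1305]
orientation: [3.141, -0.002, -0.169]
wrist_force: [-3.0, -4.4, 18.6]
opening: 0.096
gripper_force: 72.0
```

Request:
arm_command([
  [0,0,0,0,0,0],
  [0,0,0,0,0,0],
  [0,0,0,0,0,0],
  [0,0,0,0,0,0],
  [0,0,0,0,0,0],
])

```text
clock: 13.6
tcp_pos: [0.4824, 0.1351, 0.1305]
orientation: [3.141, -0.002, -0.169]
wrist_force: [-3.2, -4.3, 18.6]
opening: 0.095
gripper_force: 72.0
```

```bash
python3 - <<'E'
from h import *
s=bot.sense();print(s["clock"],s["tcp_pos"],s["orientation"],s["wrist_force"],s["wrist_torque"])
b=camera("side");t=camera("top");cv2.imwrite("pics/t7.png",t)
A=cv2.resize(b[110:250,160:320],(480,420),interpolation=2);B=cv2.resize(t[140:260,190:280],(315,420),interpolation=2)
cv2.imwrite("pics/c7.png",np.hstack([A,B]))
E
```

```text
13.6 [0.48238534 0.1350644  0.13048534] [ 3.14135063e+00 -1.55182683e-03 -1.69158304e-01] [-3.17756253 -4.32758416 18.58774608] [-1.16316742  0.66890314  0.11632635]
```

View pics/c7.png

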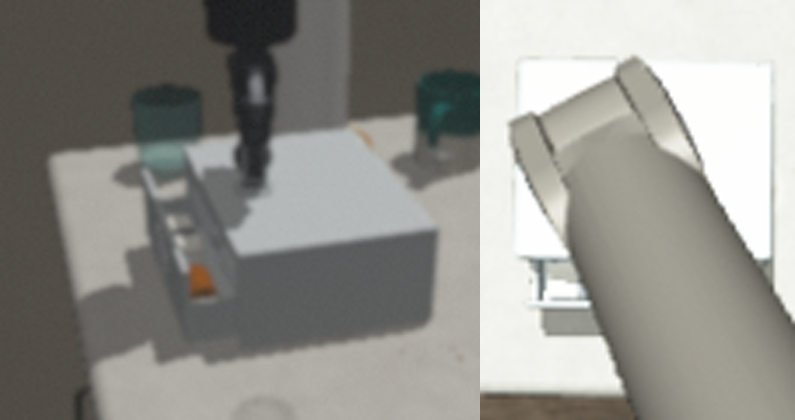

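```bash
python3 - <<'E'
from h import *
m=camera_model("top");t=cv2.imread("pics/t7.png")
for u in(208,212): print(t[208:234,u].min(1))
for v in(213.5,226,227,228): print(v,[onz(m,210,v,z)[0].round(4) for z in(.095,.085,.075)])
E
```

```text
[253 253 253 253 250 203 144 152 151 151 152 152 155 157 157 229 244 234
 245 205 131 144 143 143 143 142]
[233 250 253 253 250 207 148 187 189 185 184 182 247 253 253 253 240 185
 242 212 132 143 144 145 145 145]
213.5 [np.float64(0.4384), np.float64(0.439), np.float64(0.4395)]
226 [np.float64(0.4017), np.float64(0.402), np.float64(0.4022)]
227 [np.float64(0.3988), np.float64(0.399), np.float64(0.3993)]
228 [np.float64(0.3959), np.float64(0.3961), np.float64(0.3963)]
```

Request:
arm_command([
  [0,0,0,0,0,-1.5],
  [0,0,0,0,0,-1.5],
  [0,0,0,0,0,-1.5],
  [0,0,0,0,0,-1.5],
])

```text
clock: 14.1
tcp_pos: [0.4823, 0.1351, 0.1305]
orientation: [3.141, -0.001, -0.195]
wrist_force: [-3.2, -5.3, 18.0]
opening: 0.096
gripper_force: 72.2
```

```bash
python3 - <<'E'
from h import *
s=bot.sense();print(s["clock"],s["tcp_pos"],s["orientation"],s["wrist_force"],s["wrist_torque"])
E
```

```text
14.1 [0.48233898 0.13506581 0.13046804] [ 3.14127529e+00 -1.48304842e-03 -1.95107462e-01] [-3.24619085 -5.29602208 18.01910507] [-1.18758493  0.71289572  0.15306562]
```

The drawer's front edge is about 44 mm out. The yaw torque rises as I turn further, so the plug is against its stop. Handing in.

```bash
python3 -c "
from bench import bot
print(bot.job_done())"
```

```text
the job is handed in; nothing more can be done
None
```

I put the round key home in the lock, turned it clockwise to its stop, and handed in with the gripper still holding it there. The drawer measured about 44 mm out, no move went near the square key, glass or jar, and no verdict came back.

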